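# Prove the brush spring on the tester, then re-stock and close the brush box

## Task

First prove the motor's brush spring on the bench tester: draw the pull tab out until its index stands level with the near pointer and hold it there for a full second, draw on to the far pointer and hold a full second there, never pulling it as much as a centimetre past the far pointer, then ease the tab back fully home without letting it snap back. Then clear every worn (short) carbon brush from the brush box into the scrap tray, lay every new (long) brush from the bench, same way up, flat on the floor of the box, one to a bay, and shut the cover fully. Leave the drink can, tape roll and tumbler undisturbed.

Things in the scene. Friction and masses are not known exactly. Their poses are not given: they have to be found in the camera images.
- pull (a joint): The tester's draw, m: 0 = fully home, grows as the tab is pulled straight along the tester's -x (towards the robot), stop at 0.105. A spring pulls it home: 3.6 N at home plus 180 N per m of draw, damped 20 N per m/s. Let go far out it snaps back at about 0.9 m/s, which is forbidden (limit 0.45); let go within 5 mm of home it is gentle.
- tab (a point): Middle of the top edge of the tester's black upright pull tab, 120 mm above the bench. The tab is 10 mm thick along the pull (tester x), 44 mm wide and 66 mm tall, on a 12 mm rod at 75 mm height that leads back into the barrel; at home 47 mm is free between tab and barrel. Pinch it from above, one finger before and one behind. Axes as the tester's.
- index (a point): Tip of the steel index finger that sticks out sideways (tester +y) from the pull tab and moves with it, 62 mm above the bench. Axes as the tester's.
- near_pointer (a point): Tip of the near pointer (the one reached first, nearer the barrel), a black upright blade 4 mm thick on the tester's scale rail, 73 mm tall above the bench. Its position is set differently each time and does not move. Axes as the tester's: the index is level with it when their tester-x coordinates agree.
- far_pointer (a point): Tip of the far pointer, an identical blade reached second, farther from the barrel (nearer the robot). Axes as the tester's.
- tester: Fixed bench spring tester: dark steel foot 340 x 120 x 12 mm, aluminium barrel 48 mm across along its x axis at 75 mm height, scale rail on the +y side with the two pointers. Origin on the bench under the barrel's front face; x points along the barrel away from the robot, the pull is towards -x; z up.
- box: Fixed grey brush box, outside 150 (x) x 264 (y) x 52 mm high, walls 6 mm, origin at the centre of its underside, z up, inner floor 6 mm up. Bars 10 mm tall on the floor along x (18 mm wide at y = -35 and 35 mm, 10 mm wide at y = -101 and 101 mm) make three bays 52 mm wide, 138 mm long, centred at y = -70, 0, 70 mm; the gaps outside are only finger room. A brush lies in a bay lengthwise along x.
- cover (a joint): Angle of the box's hinged cover, rad: 0 = shut, about 1.65 at the start (standing open), stop 1.9. The hinge is stiff and stays where left. The cover is a 6 mm grey plate about 150 x 264 mm, with a knob outside, in the middle near its free edge.
- cover_hinge (a point): Middle of the cover's hinge line, on the far (+x) top rim of the box; the line runs along the box's y. The cover's free edge is 150 mm from it, over the -x rim when shut. To shut it, push the open cover's outer side towards -x, then press it down near the free edge.
- cover_handle (a point): Grip point of the cover's knob, 35 mm off its outer face, near the free edge, midway along it.
- tray: Fixed shallow steel scrap tray, 130 x 130 mm, 28 mm high, walls and floor 4 mm, open above. Origin at the centre of its underside, z up.
- new1: New carbon brush: a near-black block with a copper band round its +x end, 72 mm long (x), 40 mm wide (y), 30 mm high (z), about 140 g. Origin at the centre of its underside. 2 or 3 of these lie about the bench at the start.
- new2: New carbon brush: a near-black block with a copper band round its +x end, 72 mm long (x), 40 mm wide (y), 30 mm high (z), about 140 g. Origin at the centre of its underside. 2 or 3 of these lie about the bench at the start.
- new3: New carbon brush: a near-black block with a copper band round its +x end, 72 mm long (x), 40 mm wide (y), 30 mm high (z), about 140 g. Origin at the centre of its underside. 2 or 3 of these lie about the bench at the start.
- worn1: Worn carbon brush: like the new ones but only 46 mm long (x), 40 mm wide, 30 mm high, about 90 g. Origin at the centre of its underside. 1 or 2 of these lie in bays of the brush box at the start, one to a bay.
- worn2: Worn carbon brush: like the new ones but only 46 mm long (x), 40 mm wide, 30 mm high, about 90 g. Origin at the centre of its underside. 1 or 2 of these lie in bays of the brush box at the start, one to a bay.
- worn3: Worn carbon brush: like the new ones but only 46 mm long (x), 40 mm wide, 30 mm high, about 90 g. Origin at the centre of its underside. 1 or 2 of these lie in bays of the brush box at the start, one to a bay.
- drink: Drink can, 66 mm across and 120 mm tall: leave alone.
- tape: Flat roll of tape, 100 mm across and 24 mm high: leave alone.
- tumbler: Greenish glass tumbler, 72 mm across and 90 mm tall: leave alone.
Not all that is in view belongs to the job. What is shaped like the worn2 but brown is not meant.

How it is judged:
On the way, in this order (a step that is already met when the one before it is completed fails the run):
1. the index is held level with the near pointer for one second (x of index in the frame of near_pointer between -0.004 and 0.004 m), for 0.8 s.
2. the index is held level with the far pointer for one second (x of index in the frame of far_pointer between -0.004 and 0.004 m), for 0.8 s.
3. the pull tab is back home (value of joint pull below 0.004 m), for 0.2 s.
4. the cover is shut over all the new brushes, each lying in a bay (value of joint cover below 0.05 rad and x of new1 in the frame of box between -0.045 and 0.045 m and y of new1 in the frame of box between -0.086 and 0.086 m and z of new1 in the frame of box between 0 and 0.013 m and angle between each of new1, new2, new3's own z axis and vertical below 0.15 rad and x of new2 in the frame of box between -0.045 and 0.045 m and y of new2 in the frame of box between -0.086 and 0.086 m and z of new2 in the frame of box between 0 and 0.013 m and x of new3 in the frame of box between -0.045 and 0.045 m and y of new3 in the frame of box between -0.086 and 0.086 m and z of new3 in the frame of box between 0 and 0.013 m), for 0.2 s.
At the end, for the whole second after the job is handed in: The pull is home (within 4 mm), the cover shut (below 0.05 rad), every new brush lies on the floor of a bay in the brush box (underside within 7 mm of the floor, tilted under 0.15 rad), every worn brush lies at rest in the scrap tray (all of step 4 and value of joint pull below 0.004 m and x of worn1 in the frame of tray between -0.065 and 0.065 m and y of worn1 in the frame of tray between -0.065 and 0.065 m and z of worn1 in the frame of tray between -0.01 and 0.05 m and linear speed of each of worn1, worn2, worn3 below 0.02 m/s and x of worn2 in the frame of tray between -0.065 and 0.065 m and y of worn2 in the frame of tray between -0.065 and 0.065 m and z of worn2 in the frame of tray between -0.01 and 0.05 m and x of worn3 in the frame of tray between -0.065 and 0.065 m and y of worn3 in the frame of tray between -0.065 and 0.065 m and z of worn3 in the frame of tray between -0.01 and 0.05 m); the robot touches nothing.
It fails at once if the spring is strained more than 10 mm past the far pointer (x of index in the frame of far_pointer below -0.01 m).
It fails at once if the pull snaps back (faster than 0.45 m/s) (velocity of joint pull below -0.45 m/s).
It fails at once if the drink can is knocked over or moved more than 30 mm (distance of drink from where it was at the start of the episode above 0.03 m or angle between drink's own z axis and vertical above 0.3 rad).
It fails at once if the tape roll is knocked over or moved more than 30 mm (distance of tape from where it was at the start of the episode above 0.03 m or angle between tape's own z axis and vertical above 0.3 rad).
It fails at once if the tumbler is knocked over or moved more than 30 mm (distance of tumbler from where it was at the start of the episode above 0.03 m or angle between tumbler's own z axis and vertical above 0.3 rad).
Of new1, new2, new3 only 2 to 3 are there at a start; the rules pass over those that are not, and their reading is None.
Of worn1, worn2, worn3 only 1 to 2 are there at a start; the rules pass over those that are not, and their reading is None.
At some moment in a run one of new1, new2, new3 may be knocked a few centimetres aside while the robot is not near it.
It also fails if it takes over 210 s, if anything falls off the work surface, if the arm or the gripper's body presses on something with over 40 N, if the wrist force passes 120 N, or if a joint passes its speed limit or range.

## Robot

A 6-joint arm with a two-finger parallel gripper is mounted at the origin on the work surface. World frame = base frame: x ahead of the robot, y to its left, z up, the work surface at z = 0. Lengths are in m, angles in rad, forces in N, time in s.
With the tool pointing down it reaches from about 0.375 to 0.975 m from the base axis. Payload 3.8 kg.
Tool frame: the origin (TCP) lies midway between the tips of the shut fingers; the grasp point (between the pads) lies 19 mm behind it; z points along the fingers, y is the line along which they close (so a half turn about z gives the same grasp; the last joint's range is limited). The gripper opens to 88 mm and grips with 3 to 60 N. Pads are 18 mm wide; open, the fingers measure 123 mm over their backs; the gripper's body (75 mm by 187 mm) begins 45 mm behind the grasp point.
Start: joints at [-1.27, 0.264, 1.604, -0, 1.274, -0.037], TCP at [0.224, -0.637, 0.239] pointing down, gripper open.
Joint ranges: [-2.63, 2.63], [-0.94, 2.18], [0.31, 2.57], [-1.31, 4.45], [0, 2.66], [-2.55, 2.55]. Speed limits (rad/s): [2.57, 2.57, 3.14, 3.14, 3.14, 3.14].

## Interface

Orientations are given as a rotation vector (axis times angle).
In Python, from cell import manip, inverse_kinematics, cams, order gives the robot as it stands. Calls block until the motion is done:
- manip.move_pose(position, orientation): joint-space move of the TCP to a pose.
- manip.move_linear(position, rate=0.15, rot=None): straight line of the TCP; rot=None keeps the orientation; rate is the mean speed in m/s.
- manip.set_joints(angles): joint-space move.
- manip.set_gripper(opening, force=None): finger opening in m; force is the grip in N (None keeps the last); returns when the fingers have stopped.
- manip.dwell(seconds).
- inverse_kinematics(position, orientation): joint angles nearest the present ones, or None.
- manip.state(): the state.
- cams.capture(name): name is "scene" or "top" or "wrist"; returns a dict with "image" (384x512x3 uint8, blue, green, red), "z_map" (384x512 float32, m along the optical axis (not along the pixel's ray), 0 where there is no reading), "intrinsics" (3x3 intrinsics, pixels), "position" and "orientation" of the camera in the world; the wrist camera has in their place "T_tool_cam" (4x4, takes a point from camera to tool coordinates, whose origin is the TCP and whose axes are the flange's). Camera axes: x right, y down, z forward; pixel columns grow to the right and rows downward; lengths in m; the calibration is good to about 2 mm. A picture is of the moment at which its call begins: read the wrist's pose just before it.
A pose or a line that the arm cannot do raises manip.IKError and nothing moves.
- order.close_job(): hands the job in; it is judged then, once.
The state is a dict: "clock": time; "joint_pos": joint angles; "joint_velocities": joint speeds; "tau": joint torques, N m; "tool_pos": TCP position; "tcp_rot": TCP orientation; "contact_force": force on the tool from outside, world axes, zero at the start; "moment": the same for the moment, N m; "gripper_width": finger opening in m; "grasp_force": force on a finger pad.
Only numpy, scipy, OpenCV 4.12 (cv2) and the standard library are available. Lean on these libraries where they do the work, as an engineer would, in place of code of your own. Each camera call takes 0.05 s, during which the arm holds its last target. There are 200 camera calls.

## Working session

There is one attempt and no reset: what is moved stays moved. The work goes in short steps, each a Python script; the robot and the scene stay as the last script left them, time stands still between calls to the robot, and variables do not carry over. Pictures are saved under pics/ and viewed, at most 14 in all, crops included, and the job is handed in when it is done.

```bash
ls; mkdir -p pics
cat > h.py <<'E'
import numpy as np, cv2
from scipy.spatial.transform import Rotation as R
from cell import manip, inverse_kinematics, cams, order
def shot(n):
    s=manip.state(); c=cams.capture(n)
    if n=='wrist':
        T=np.eye(4);T[:3,:3]=R.from_rotvec(s['tcp_rot']).as_matrix();T[:3,3]=s['tool_pos']
        c['T']=T@np.array(c['T_tool_cam'])
    else:
        T=np.eye(4);o=np.array(c['orientation'],float)
        T[:3,:3]=o if o.shape==(3,3) else R.from_rotvec(o).as_matrix()
        T[:3,3]=c['position'];c['T']=T
    return c
def cloud(c):
    z=c['z_map'];K=np.array(c['intrinsics']);v,u=np.indices(z.shape)
    p=np.stack([(u-K[0,2])/K[0,0]*z,(v-K[1,2])/K[1,1]*z,z],-1)
    w=p@c['T'][:3,:3].T+c['T'][:3,3]; w[z<=0]=np.nan
    return w
def ray(c,u,v,h):
    K=np.array(c['intrinsics']);d=c['T'][:3,:3]@np.array([(u-K[0,2])/K[0,0],(v-K[1,2])/K[1,1],1])
    o=c['T'][:3,3];return o+d*(h-o[2])/d[2]
def down(yaw): # tool z down, tool y axis horizontal at angle yaw from world x
    y=np.array([np.cos(yaw),np.sin(yaw),0]);z=np.array([0,0,-1.]);x=np.cross(y,z)
    return R.from_matrix(np.stack([x,y,z],1)).as_rotvec()
E
python3 - <<'E'
from h import *
s=manip.state();print(s)
for n in('scene','top'):
    c=shot(n);cv2.imwrite(f'pics/{n}0.png',c['image']);print(n,c['position'],c['orientation'],c['intrinsics'])
    np.savez(f'{n}0.npz',img=c['image'],w=cloud(c),T=c['T'],K=c['intrinsics'])
E
```

```text
pics
{'clock': 0.0, 'joint_pos': array([-1.26993569e+00,  2.64768583e-01,  1.60533105e+00, -3.08904494e-05,
        1.27370564e+00, -3.68958179e-02]), 'joint_velocities': array([ 1.07764706e-04, -1.10968968e-03, -6.93086449e-04,  1.51571592e-03,
        8.18758186e-05,  1.78307811e-04]), 'tau': array([-1.11564987e-03, -5.02104878e+01, -3.56875849e+01,  7.26583600e-02,
        2.96159077e-02, -1.68036395e-04]), 'tool_pos': array([ 0.22346085, -0.63620159,  0.2374008 ]), 'tcp_rot': array([-3.09473937e+00, -5.27674372e-01,  5.03010578e-04]), 'contact_force': array([-0.12206774, -0.74861602,  0.10603857]), 'moment': array([-0.00352999, -0.0029295 , -0.00586486]), 'grasp_force': 0.0, 'gripper_width': 0.08804555235149286}
scene [ 0.93628415 -0.62514925  0.93049901] [-2.32714412 -0.64279724  0.240717  ] [[374.69386818   0.         257.55706011]
 [  0.         374.69386818 194.45423351]
 [  0.           0.           1.        ]]
top [0.50890338 0.00916928 1.20153038] [-2.20664245  2.19002108 -0.01296968] [[455.52536934   0.         249.24088544]
 [  0.         455.52536934 189.62333822]
 [  0.           0.           1.        ]]
```

View pics/top0.png

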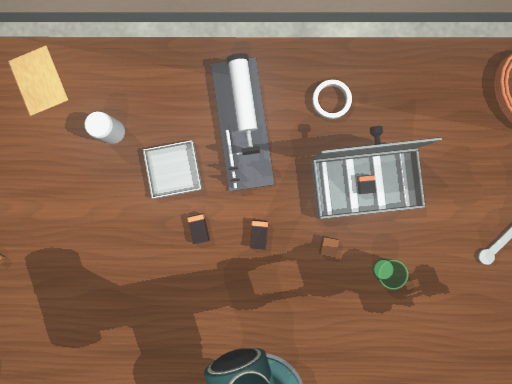

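View pics/scene0.png

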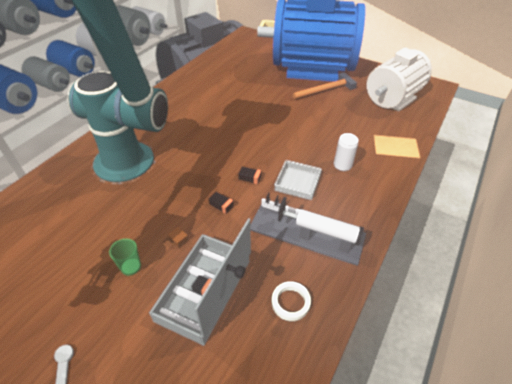

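The top view shows the tester (246,120) with its tab (250,151), and pointers at about (235,165) and (235,185). It also shows the tray (172,169), two new brushes (198,228) and (259,235), one worn brush in the middle bay (367,184), and a brown decoy (330,247). The scene view agrees. I'll measure these next.

Run:
```python
import numpy as np,cv2
d=np.load('top0.npz');w=d['w'];img=d['img']
z=w[...,2];m=((z>0.012)&(z<0.3)).astype(np.uint8)
n,l,st,ce=cv2.connectedComponentsWithStats(m)
for i in range(1,n):
    if st[i,4]<40: continue
    k=l==i;p=w[k];h=np.nanpercentile(p[:,2],90);t=p[p[:,2]>h-.006]
    (cx,cy),(a,b),an=cv2.minAreaRect(t[:,:2].astype(np.float32)*1000)
    print(st[i],img[k].mean(0).astype(int),'h%.3f'%h,'c',round(cx,1),round(cy,1),'sz',round(a,1),round(b,1),'ang',round(an,1))
big=cv2.resize(img[40:210,200:290],None,fx=6,fy=6,interpolation=cv2.INTER_CUBIC)
cv2.imwrite('pics/tester.png',cv2.resize(img[120:200,205:285],None,fx=7,fy=7,interpolation=cv2.INTER_CUBIC))
# tester crop: print points high
for (u0,u1,v0,v1) in [(222,275,125,192)]:
    for v in range(v0,v1,3): print(v,' '.join('%3d'%(1000*x) if x==x else 'nan' for x in z[v,u0:u1:2]))
```

```text
[ 211   53   64  138 5019] [148 146 144] h0.100 c 752.8 43.1 sz 243.5 43.3 ang 8.3
[494  53  18  69 715] [ 77 105 163] h0.042 c 817.2 -621.0 sz 29.6 149.4 ang 89.4
[313  80  39  39 571] [225 228 226] h0.029 c 780.7 -183.2 sz 98.1 97.5 ang 90.0
[ 85 112  40  32 908] [211 211 210] h0.123 c 695.4 394.0 sz 58.3 59.4 ang 5.7
[ 312  126  130   93 4039] [150 152 151] h0.189 c 658.6 -258.7 sz 48.8 262.8 ang 6.8
[143 140  59  59 451] [178 181 178] h0.031 c 595.2 229.9 sz 129.9 130.3 ang 10.8
[188 214  22  30 456] [ 77  87 106] h0.034 c 442.1 160.6 sz 71.6 40.2 ang 13.1
[250 220  18  29 441] [ 76  86 107] h0.034 c 428.9 4.0 sz 39.9 71.1 ang 86.0
[320 237  19  21 304] [ 67  96 139] h0.034 c 398.2 -176.8 sz 41.0 45.6 ang 78.9
[480 249  15  16 105] [210 214 209] h0.017 c 375.6 -584.5 sz 36.7 38.7 ang 87.7
[373 258  35  31 641] [ 71 105  75] h0.092 c 340.6 -319.6 sz 69.5 69.8 ang 0.6
[ 204  348   91   36 1468] [70 72 59] h0.295 c 177.9 50.0 sz 37.2 114.7 ang 8.6
125  12  13  12  12   8  12   8  14  84  93  97 100 101  97  99 100  96  84  13  12  13  10   0  -2   1   3   1
128  16  14  17  14  15  
[... 1738 characters left out ...]
  12  11  16  15  17  11   1
176   0   3   2  13  14  13  43  15  13  14  12  13   9  12  14  10  14  12  13  18  17  10  16  15  14  11  -2
179   0   2  -2  12  14  77  76  75  77   8  15  13  11  12  12  11  12  12  15  11  11  12  15  13   8  11   2
182   1   4   4  15  10  54  50  43  16  12  12  11  14  13  10  12  13  15  13  14   9  12  17  15  13  14   4
185   0   1   1  12  10  14  46  39  12  13  13  16  11  12  15  13  16  17  11  12  12  11  15  14   2   2   1
188   1   1   3   4  13  18  10  14  13 nan  18  15   8  10   4   4   0   3   4   1   2   1   1   3  -1   3  -3
191   2   5   1   1   3   2   4   1   5   0   0   0   0  -2   4   6 nan   2   1   2   1   0   0  -1   1   0   4
```

View pics/tester.png

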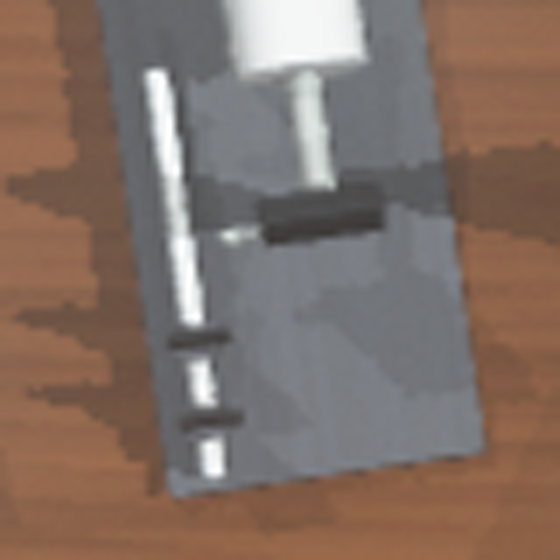

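The crop shows the tab at home with its steel index on the left (crop 238,235). The blades are at crop (198,338) and (212,418). The tester's yaw is about 8°. I'll take a closer look with the wrist camera.

```bash
cat >> h.py <<'E'
def best(p,yaw):
    q0=manip.state()['joint_pos'];o=[]
    for y in(yaw,yaw+np.pi):
        q=inverse_kinematics(np.array(p),down(y))
        if q is not None:o.append((abs(q[5]),y))
    return down(min(o)[1])
E
python3 - <<'E'
from h import *
p=[0.55,0.03,0.36];o=best(p,np.radians(8.3));manip.move_pose(p,o);manip.dwell(.3)
c=shot('wrist');print(c['T_tool_cam'],manip.state()['joint_pos'],c['T'],c['intrinsics'],manip.state()['clock'])
w=cloud(c);np.savez('w1.npz',img=c['image'],w=w,T=c['T'],K=c['intrinsics']);cv2.imwrite('pics/w1.png',c['image'])
E
```

```text
[[ 8.92542501e-05 -9.50288236e-01 -3.11371581e-01  8.20395569e-02]
 [ 9.99999895e-01 -5.49855092e-05  4.54461268e-04 -1.03859512e-03]
 [-4.48990121e-04 -3.11371589e-01  9.50288131e-01 -1.44298451e-01]
 [ 0.00000000e+00  0.00000000e+00  0.00000000e+00  1.00000000e+00]] [ 8.77465071e-03 -2.40261696e-02  1.70467117e+00 -1.33838840e-05
  1.46112700e+00 -1.35589901e-01] [[ 9.89605456e-01  1.36580108e-01  4.50212818e-02  5.37234830e-01]
 [ 1.43808813e-01 -9.40422359e-01 -3.08098705e-01  1.10682450e-01]
 [ 2.58865670e-04  3.11370617e-01 -9.50288520e-01  5.04215389e-01]
 [ 0.00000000e+00  0.00000000e+00  0.00000000e+00  1.00000000e+00]] [[322.70175799   0.         252.94456381]
 [  0.         322.70175799 188.61394214]
 [  0.           0.           1.        ]] 3.1083
```

View pics/w1.png

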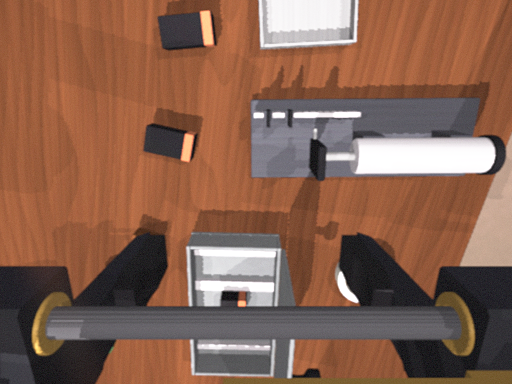

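The wrist view shows the index at (316,133), the near blade at (290,117), the far blade at (269,117) and the tab at (318,158). It also shows both new brushes and the worn brush in the middle bay. Next I'll measure sub-pixel in the tester frame.

Run:
```python
from h import *
d=np.load('w1.npz');img=d['img'];w=d['w'];c={'T':d['T'],'intrinsics':d['K']}
z=w[...,2]
# foot orientation: pixels with height ~12mm & greyish in tester region
g=img.astype(int)
V,U=np.indices(z.shape)
reg=(V>85)&(V<190)&(U>240)&(U<512)
foot=reg&(g[...,0]>g[...,2]-8)&(g.max(-1)<150)&(z<.03)
foot=cv2.morphologyEx(foot.astype(np.uint8),cv2.MORPH_OPEN,np.ones((3,3)))
pts=np.array([ray(c,u,v,.012)[:2] for v,u in zip(*np.nonzero(foot))],np.float32)
print('foot',cv2.minAreaRect(pts*1000),len(pts))
# barrel: depth
b=reg&(z>.085)&(U>355)&(U<485);P=w[b];print('barrel',cv2.minAreaRect((P[:,:2]*1000).astype(np.float32)),np.nanmax(P[:,2]))
t=reg&(z>.108)&(U<345);P=w[t];print('tab top',cv2.minAreaRect((P[:,:2]*1000).astype(np.float32)),np.median(P[:,2]),np.mean(P,0))
cv2.imwrite('pics/w1c.png',cv2.resize(img[95:185,245:345],None,fx=8,fy=8,interpolation=cv2.INTER_CUBIC))
gr=g.mean(-1).astype(int)
for v in range(107,142,1): print(v,gr[v,262:326:1].tolist() if v in(108,109,110,111,120,121,122,128,129,130,131,132,133,134) else '') if v in(109,110,121,122,129,131,133) else 0
```

```text
foot ((712.7703857421875, 54.44405746459961), (335.9790954589844, 117.94408416748047), 8.736160278320312) 10275
barrel ((771.5026245117188, 50.97671127319336), (175.47193908691406, 43.22591018676758), 7.766201972961426) 0.09946514149931257
tab top ((633.7175903320312, 29.74393653869629), (10.417631149291992, 43.62647247314453), 9.040756225585938) 0.11784326738375539 [0.63274312 0.03033808 0.11700718]
109 [101, 97, 95, 95, 79, 58, 54, 65, 86, 94, 98, 102, 95, 96, 99, 99, 93, 100, 96, 99, 95, 98, 98, 97, 95, 78, 61, 50, 66, 75, 88, 98, 100, 98, 96, 100, 95, 94, 99, 101, 96, 98, 99, 97, 95, 97, 94, 95, 93, 95, 92, 95, 93, 99, 90, 94, 98, 95, 97, 94, 94, 95, 94, 97]
110 [104, 92, 93, 87, 71, 47, 38, 48, 69, 88, 97, 103, 103, 100, 106, 105, 111, 107, 101, 102, 104, 98, 97, 99, 101, 81, 50, 38, 36, 52, 70, 89, 99, 97, 102, 104, 101, 107, 103, 100, 97, 95, 103, 102, 107, 107, 96, 96, 102, 106, 104, 106, 107, 100, 101, 101, 103, 110, 111, 102, 101, 96, 101, 105]
121 [126, 120, 129, 124, 84, 56, 45, 73, 103, 117, 124, 121, 117, 117, 117, 121, 115, 117, 115, 115, 114, 115, 117, 112, 113, 88, 4
[... 739 characters left out ...]
55, 219, 243, 205, 135, 95, 95, 98, 98, 96, 102, 116, 132]
131 [127, 126, 121, 124, 124, 120, 123, 126, 124, 125, 124, 125, 134, 140, 135, 139, 136, 140, 137, 141, 135, 137, 134, 138, 138, 137, 135, 138, 138, 138, 137, 137, 137, 138, 137, 138, 136, 138, 138, 138, 136, 136, 139, 139, 135, 141, 134, 139, 140, 136, 140, 170, 211, 233, 205, 138, 99, 97, 98, 95, 97, 102, 126, 132]
133 [138, 131, 126, 124, 123, 126, 126, 123, 124, 127, 129, 134, 138, 139, 142, 138, 141, 135, 142, 139, 138, 141, 139, 133, 142, 139, 142, 142, 138, 134, 137, 138, 137, 136, 140, 139, 140, 139, 141, 136, 138, 135, 135, 137, 136, 136, 138, 139, 137, 133, 131, 147, 173, 187, 159, 120, 95, 92, 99, 105, 118, 130, 135, 136]
```

View pics/w1c.png

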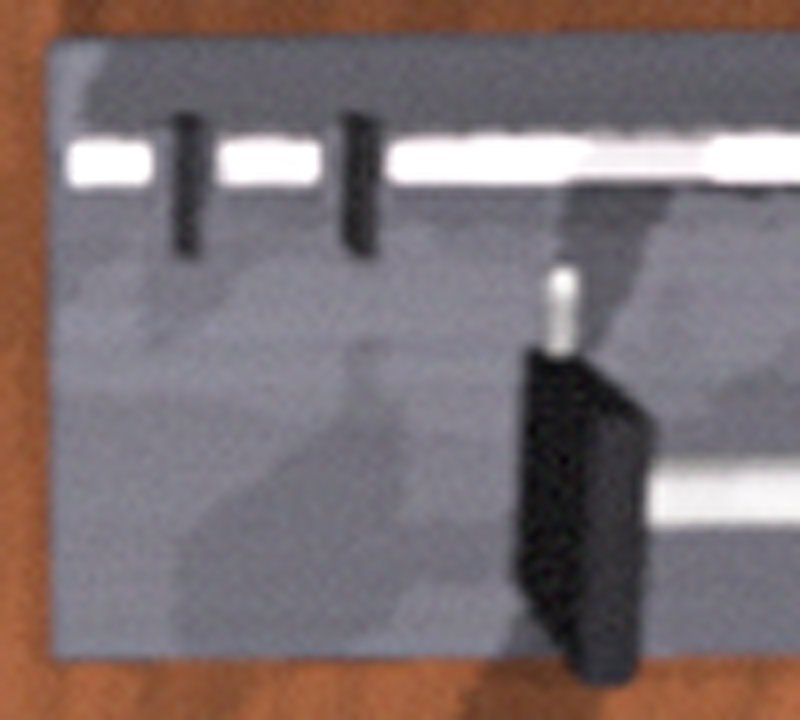

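The zoom shows the far blade at crop x≈188 (col 268.5), the near blade at ≈361 (col 290) and the index at ≈562 (col 315.3). I'll compute the draws, then grip the tab and check again while holding it.

Run:
```python
from h import *
d=np.load('w1.npz');img=d['img'];w=d['w'];c={'T':d['T'],'intrinsics':d['K']}
a=np.radians(8.4);X=np.array([np.cos(a),np.sin(a),0]);Y=np.array([-np.sin(a),np.cos(a),0])
for n,u,v,h in[('idx',315.0,130,.062),('near',290,119,.073),('far',268.2,119,.073),('tab',(255+0)+0+64,0,.12)][:3]:
    p=ray(c,u,v,h);print(n,p,p@X*1000,p@Y*1000)
t=np.array([.6327,.0303,.12]);print('tab',t@X*1000,t@Y*1000)
# approach
g=[0.6335,0.0300];o=best([*g,.20],a)
manip.set_gripper(.06,20)
manip.move_pose([*g,.20],o);manip.move_linear([*g,.092],.08);manip.dwell(.2)
c=shot('wrist');cv2.imwrite('pics/w2.png',c['image']);s=manip.state();print(s['tool_pos'],s['contact_force'],s['clock'])
```

```text
idx [0.62969926 0.06252926 0.062     ] 632.0785141908832 -30.12991220568175
near [0.59199057 0.07308235 0.073     ] 596.3159782562813 -14.181428404260874
far [0.56365613 0.06896559 0.073     ] 567.6841131656784 -14.114843501782987
tab 630.3389208311239 -62.45178048265929
[0.63374825 0.02999236 0.09243025] [-0.06527649  0.7214576   0.42203244] 6.1917
```

View pics/w2.png

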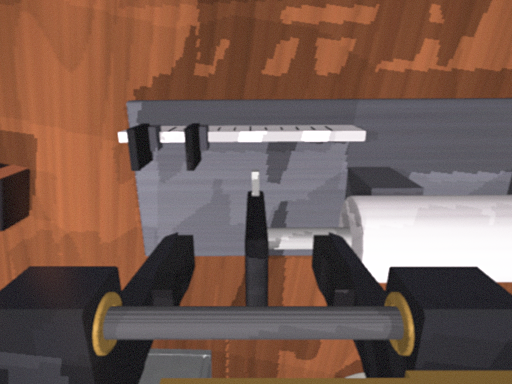

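The fingers straddle the tab, with the index at (255,183) and the blades at about (138,145) and (193,145). I'll grip and draw to the near pointer.

```bash
cat > pull.py <<'E'
from h import *
a=np.radians(8.4);X=np.array([np.cos(a),np.sin(a),0])
def go(d0,rate=.03):
    import json
    p=np.array(json.load(open('home.json')));manip.move_linear(p-X*d0,rate)
def snap(n):
    c=shot('wrist');img=c['image'];cv2.imwrite(f'pics/{n}f.png',img)
    cv2.imwrite(f'pics/{n}.png',cv2.resize(img[110:210,120:300],None,fx=4.4,fy=4.4,interpolation=cv2.INTER_CUBIC))
    s=manip.state();print(s['tool_pos'],s['contact_force'],s['gripper_width'],s['grasp_force'],s['clock'])
E
python3 - <<'E'
from pull import *
import json
s=manip.state();manip.move_linear([*s['tool_pos'][:2],.0875],.05)
manip.set_gripper(0.0,45);manip.dwell(.2)
p=manip.state()['tool_pos'];json.dump(list(p),open('home.json','w'));snap('h')
go(.0357);manip.dwell(1.3);snap('n')
E
```

```text
[0.63419352 0.03002951 0.08759283] [ 3.46772335  0.69911809 -3.16593553] 0.00935248080019552 45.001403633505106 7.5
[0.60057473 0.02488793 0.0876198 ] [10.17110062  0.55669982 -6.68479948] 0.009890050736264795 45.02083475701511 10.175
```

View pics/n.png

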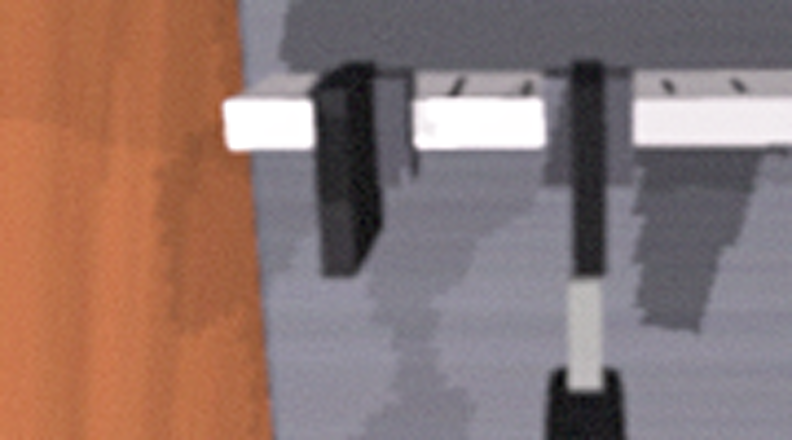

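The index (crop 586) is level with the near blade (crop 589), and it has been held for over a second. Next is the far pointer.

Run:
```python
from pull import *
manip.dwell(.2);go(.0652);manip.dwell(.4);snap('f')
```

```text
[0.57295462 0.02064552 0.08763253] [ 14.63812277   1.54662118 -12.1706114 ] 0.00982409349817642 45.06590691860765 11.9583
```

View pics/f.png

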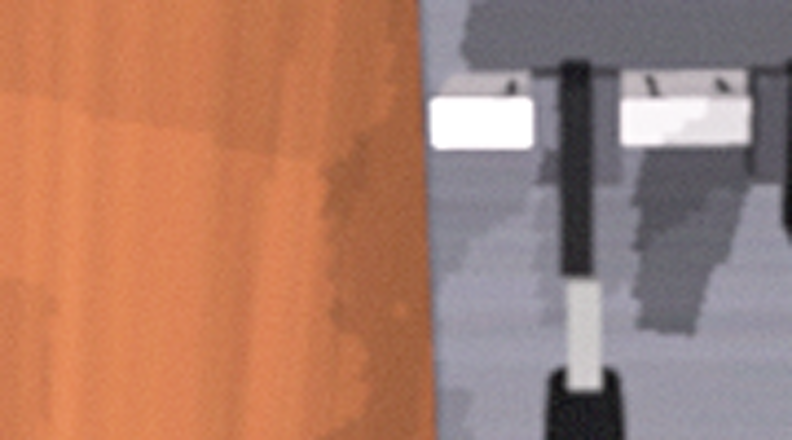

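The index (585) is about 1 mm from the far blade (577), within tolerance. I'll hold it, ease it home, then look at the box and brushes.

```bash
cat >> h.py <<'E'
def blobs(c,reg,zlo,zhi,h,minn=150):
    """dark/copper brush tops within world xy region, min-area rect at height h"""
    w=cloud(c);z=w[...,2]
    m=(z>zlo)&(z<zhi)&(w[...,0]>reg[0])&(w[...,0]<reg[1])&(w[...,1]>reg[2])&(w[...,1]<reg[3])
    hs=cv2.cvtColor(c['image'],cv2.COLOR_BGR2HSV)
    col=(hs[...,2]<75)|((hs[...,1]>120)&(hs[...,2]>90))
    n,l,st,ce=cv2.connectedComponentsWithStats(cv2.morphologyEx((m&col).astype(np.uint8),cv2.MORPH_OPEN,np.ones((3,3))))
    out=[]
    for i in range(1,n):
        if st[i,4]<minn: continue
        v,u=np.nonzero(l==i)
        P=np.array([ray(c,a,b,h)[:2] for a,b in zip(u,v)],np.float32)
        (x,y),(a,b),an=cv2.minAreaRect(P*1000)
        if a<b: an+=90;a,b=b,a
        an=(an+90)%180-90
        out.append((x/1000,y/1000,a,b,an,np.median(z[l==i]),st[i,4]))
    return out
E
python3 - <<'E'
from pull import *
manip.dwell(.7);go(-.001,.03);manip.dwell(.3);snap('h2')
manip.set_gripper(.04);manip.dwell(.2);s=manip.state();print(s['contact_force'],s['tool_pos'])
manip.move_linear([*s['tool_pos'][:2],.22],.2)
c=shot('top')
w=cloud(c);t=(w[...,2]>.108)&(w[...,2]<.14)&(w[...,0]>.55)&(w[...,0]<.66)&(abs(w[...,1]-.03)<.05);print('tab',w[t].mean(0) if t.any() else 0)
p=[.43,.08,.30];manip.move_pose(p,best(p,0.));manip.dwell(.2);c=shot('wrist');cv2.imwrite('pics/w3.png',c['image'])
for b in blobs(c,(.3,.55,-.3,.3),.018,.05,.03): print('w',np.round(b,4))
p=[.58,-.24,.40];manip.move_pose(p,best(p,np.radians(7)));manip.dwell(.2);c=shot('wrist');cv2.imwrite('pics/w4.png',c['image'])
np.savez('w4.npz',img=c['image'],w=cloud(c),T=c['T'],K=c['intrinsics'])
for b in blobs(c,(.5,.7,-.4,-.15),.018,.05,.036): print('box',np.round(b,4))
print(manip.state()['clock'])
E
```

```text
[0.63522745 0.0301941  0.08757831] [ 2.98840234e+00 -2.60873216e-03 -2.24574777e+00] 0.009252013600543861 44.999537374824286 15.3667
[ 0.43069024 -0.34315079 -0.24702704] [0.63524019 0.03021294 0.08756664]
tab 0
w [4.31400e-01 1.63200e-01 5.44600e+01 3.84790e+01 1.31211e+01 2.82000e-02
 1.47600e+03]
w [ 4.18600e-01  1.19000e-02  5.83910e+01  4.09868e+01 -4.99350e+00
  2.81000e-02  1.14400e+03]
w [ 3.96400e-01 -1.54000e-01  4.43432e+01  1.44691e+01  3.32000e-02
  2.79000e-02  2.01000e+02]
w [ 5.41500e-01 -2.63600e-01  5.22792e+01  1.94933e+01 -8.65423e+01
  3.35000e-02  2.89000e+02]
box [ 5.56500e-01 -2.65000e-01  4.21567e+01  3.89271e+01  7.08970e+00
  3.41000e-02  4.54000e+02]
19.8083
```

View pics/w4.png

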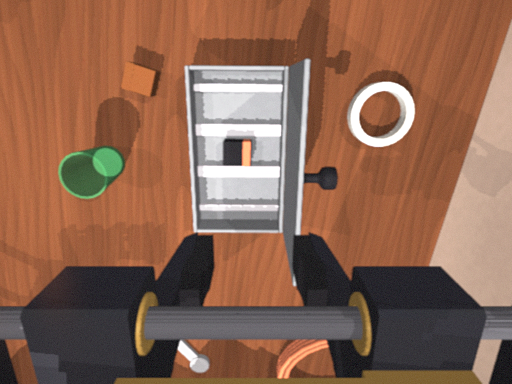

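The box shows the worn brush in the middle bay (238,153), with the cover open and the knob at (328,178). The mask loses part of the copper bands, so I'll loosen it and fit the box rim.

```bash
sed -i "s/col=.*/col=(hs[...,2]<75)|((hs[...,1]>70) if zlo>.02 else True)/" h.py
python3 - <<'E'
from h import *
d=np.load('w4.npz');c=dict(image=d['img'],T=d['T'],intrinsics=d['K'])
w=d['w']; 
c['z_map']=((w-d['T'][:3,3])@d['T'][:3,2]).astype(np.float32)
c['z_map'][np.isnan(c['z_map'])]=0
for b in blobs(c,(.5,.62,-.33,-.2),.024,.05,.036): print('worn',np.round(b,4))
def rim(w,n):
    z=w[...,2];m=(z>.046)&(z<.06)&(w[...,0]>.45)&(w[...,0]<.68)&(w[...,1]>-.42)&(w[...,1]<-.08)
    P=w[m][:,:2];print(n,m.sum(),cv2.minAreaRect((P*1000).astype(np.float32)))
    r=cv2.morphologyEx(m.astype(np.uint8),cv2.MORPH_CLOSE,np.ones((3,3)))
rim(w,'wrist');
c=shot('top');wt=cloud(c);rim(wt,'top now')
t=(wt[...,2]>.108)&(wt[...,2]<.14)&(wt[...,0]>.55)&(wt[...,0]<.66)&(abs(wt[...,1]-.03)<.05);print('tab',t.sum(),wt[t].mean(0) if t.any() else 0)
t0=np.load('top0.npz')['w'];rim(t0,'top0')
t=(t0[...,2]>.108)&(t0[...,2]<.14)&(t0[...,0]>.55)&(t0[...,0]<.66)&(abs(t0[...,1]-.03)<.05);print('tab0',t.sum(),t0[t].mean(0))
for b in blobs(c,(.3,.55,-.3,.3),.018,.05,.03): print('top',np.round(b,4))
E
```

```text
worn [ 5.57100e-01 -2.65800e-01  4.20771e+01  4.00576e+01  5.49900e+00
  3.42000e-02  6.56000e+02]
wrist 2128 ((557.0361938476562, -267.411865234375), (150.4625701904297, 264.02880859375), 6.610487937927246)
top now 571 ((558.8521118164062, -252.80072021484375), (150.40200805664062, 228.38023376464844), 6.616450786590576)
tab 87 [0.63691216 0.02566362 0.12039997]
top0 869 ((561.15185546875, -271.46136474609375), (150.59361267089844, 265.4088439941406), 6.746701240539551)
tab0 86 [0.63692487 0.02604239 0.12027287]
top [4.42200e-01 1.60200e-01 7.15824e+01 4.19420e+01 1.27388e+01 3.09000e-02
 4.48000e+02]
top [ 4.28800e-01  4.00000e-03  7.22472e+01  3.99363e+01 -3.96820e+00
  3.12000e-02  4.34000e+02]
top [ 3.98400e-01 -1.76700e-01  4.62129e+01  4.14517e+01 -1.01663e+01
  3.17000e-02  2.88000e+02]
```

The tab is confirmed home: the top-camera reading is unchanged from the start. The wrist box fit matches 150×264 mm, with centre (.557,-.267) and yaw 6.6°. The top camera is offset by about (+4,-4) mm. Next I'll move the worn brush to the tray.

```bash
cat >> h.py <<'E'
BC=np.array([.557,-.267]);BA=np.radians(6.65)
def bx(x,y): return BC+np.array([[np.cos(BA),-np.sin(BA)],[np.sin(BA),np.cos(BA)]])@[x,y]
def at(xy,z): return [xy[0],xy[1],z]
def pick(xy,yaw,z,op=.06,zs=.22):
    manip.set_gripper(op,20);manip.move_pose(at(xy,zs),down(yaw));manip.move_linear(at(xy,z),.12)
    manip.set_gripper(0,25);manip.dwell(.1);s=manip.state();print('grip',s['gripper_width'],s['grasp_force'],s['contact_force'])
    manip.move_linear(at(xy,zs),.2);s=manip.state();print('lifted',s['gripper_width'],s['clock'])
def place(xy,yaw,z,op=.05,zs=.22):
    manip.move_pose(at(xy,zs),down(yaw));manip.move_linear(at(xy,z+.02),.15);manip.move_linear(at(xy,z),.04);manip.dwell(.1)
    print('down',manip.state()['contact_force']);manip.set_gripper(op);manip.dwell(.1);manip.move_linear(at(xy,zs),.2)
E
python3 - <<'E'
from h import *
H=np.pi/2
pick(np.array([.5585,-.2658]),BA+H,.021,.062)
place(np.array([.591,.234]),np.radians(10.8)+H,.0215,.056)
p=[.43,.10,.26]; p=[.43,.17,.28]
for n,xy in(('A',(.439,.164)),('B',(.425,.009))):
    yaw=np.radians(13 if n=='A' else -4)+H
    # tool x points to -brush x; camera at tool x +82, looking back: stand so brush is in view
    p=[xy[0],xy[1],.25];manip.move_pose(p,down(yaw));manip.dwell(.2);c=shot('wrist')
    for b in blobs(c,(xy[0]-.08,xy[0]+.08,xy[1]-.08,xy[1]+.08),.016,.05,.03): print(n,np.round(b,4))
cv2.imwrite('pics/w5.png',c['image'])
c=shot('top');cv2.imwrite('pics/t5.png',c['image']);print(manip.state()['clock'],manip.state()['joint_pos'])
E
```

```text
grip 0.03967133114677321 25.000515282154083 [ 0.16673023 -1.69724768  3.37753324]
lifted 0.039480949178756275 25.3083
down [ 0.42050842 -0.48400821 -0.39798331]
A [4.37300e-01 1.63900e-01 7.12376e+01 4.01014e+01 1.30088e+01 2.83000e-02
 2.15200e+03]
B [ 4.23500e-01  7.90000e-03  7.21426e+01  3.90963e+01 -4.94950e+00
  2.83000e-02  2.12800e+03]
32.825 [-3.50617412e-02 -2.33671934e-01  2.08791309e+00  1.87998697e-04
  1.28758635e+00 -1.53837770e+00]
```

View pics/t5.png

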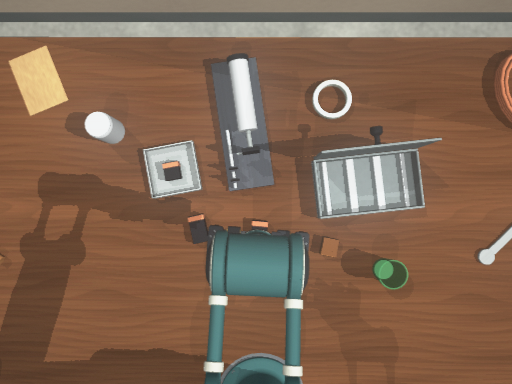

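View pics/w5.png

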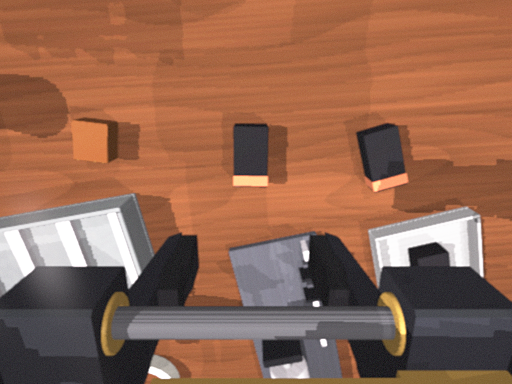

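The worn brush lies in the tray (172,170 in top), the bays are empty, and both new brushes measure 72×40 mm. I'll place both, measuring each one again just before the grasp.

Run:
```python
from h import *
H=np.pi/2
def look(xy,deg):
    manip.move_pose([*xy,.25],down(np.radians(deg)+H));manip.dwell(.2);c=shot('wrist')
    bs=[b for b in blobs(c,(xy[0]-.1,xy[0]+.1,xy[1]-.09,xy[1]+.09),.016,.05,.03) if 66<b[2]<78 and 36<b[3]<45]
    print([np.round(b,4) for b in bs]);assert len(bs)==1
    return bs[0]
for xy,deg,y in(((.4235,.008),-5,-.07),((.437,.164),13,.07)):
    b=look(xy,deg);pick(np.array(b[:2]),np.radians(b[4])+H,.015)
    place(bx(0,y),BA+H,.0225)
p=[.50,-.24,.38];manip.move_pose(p,best(p,BA));manip.dwell(.2);c=shot('wrist');cv2.imwrite('pics/w6.png',c['image'])
w=cloud(c)
for b in blobs(c,(.45,.66,-.41,-.12),.024,.05,.036):
    d=np.array(b[:2])-BC;print(np.round(b,4),'box xy',d@[np.cos(BA),np.sin(BA)],d@[-np.sin(BA),np.cos(BA)])
c=shot('top')
for b in blobs(c,(.3,.55,-.3,.3),.018,.05,.03): print('top',np.round(b,4))
print(manip.state()['clock'])
```

```text
[array([ 4.23100e-01,  7.60000e-03,  7.20182e+01,  3.95666e+01,
       -4.10120e+00,  2.83000e-02,  2.13300e+03])]
grip 0.03996410770312103 24.991273283958435 [ 0.06799306 -0.32655856  2.02947327]
lifted 0.03989972232102328 37.4167
down [-0.12253561  0.2439118  -1.31834318]
[array([4.37200e-01, 1.63600e-01, 7.19837e+01, 3.91309e+01, 1.35522e+01,
       2.83000e-02, 2.12100e+03])]
grip 0.03949239245455932 24.990134239196777 [-1.27927346  0.35495681  2.74387482]
lifted 0.03969498725607053 48.7917
down [ 0.23517084 -0.01678721 -1.25541265]
[ 5.57200e-01 -2.01700e-01  7.11602e+01  3.79339e+01  6.68920e+00
  3.42000e-02  1.24800e+03] box xy 0.007731481641474543 0.06479852657476246
[ 5.66800e-01 -3.32900e-01  6.89280e+01  4.12359e+01  6.70080e+00
  3.41000e-02  1.01100e+03] box xy 0.0021344406990087476 -0.06662385258942696
top [ 5.37200e-01 -2.09700e-01  4.34386e+01  2.30867e+01 -8.95843e+01
  3.77000e-02  1.62000e+02]
top [ 3.98500e-01 -1.76400e-01  4.64456e+01  4.14367e+01 -9.32540e+00
  3.19000e-02  2.91000e+02]
55.5
```

View pics/w6.png

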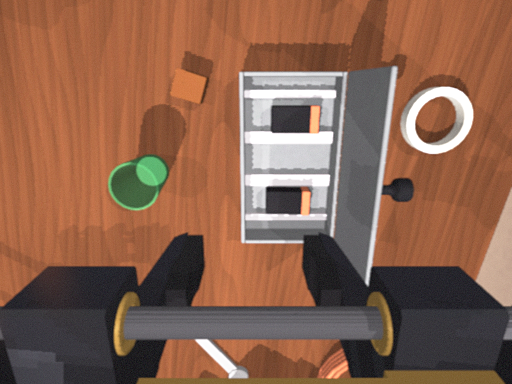

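Both new brushes lie flat (tops at 34 mm) in the outer bays, at box y of about +65 and -67 mm. The bench is clear except for the brown decoy. Now I'll shut the cover by pushing beside the knob along its arc.

Run:
```python
from h import *
yaw=BA+np.pi/2; rot=down(yaw); y=.06; r=.12
manip.set_gripper(0,10)
s=bx(.145,y);manip.move_pose([*s,.32],rot);manip.move_linear([*s,.165],.15)
pts=np.arange(1.72,-.001,-.08)
for th in list(pts)+[0.]:
    d=.006+.009*np.sin(th)+.001
    x=.075-r*np.cos(th)+d*np.sin(th); z=.052+r*np.sin(th)+d*np.cos(th)
    manip.move_linear(at(bx(x,y),z),.08)
    f=manip.state()['contact_force']; 
    print(round(th,2),np.round(f,1))
    if np.linalg.norm(f)>45: break
else:
    for k in range(8):
        f=manip.state()['contact_force']
        if f[2]>15: break
        z-=.0012;manip.move_linear(at(bx(x,y),z),.03)
    print('press',z,f)
manip.dwell(.2);t=manip.state()['tool_pos'];manip.move_linear([t[0],t[1],.25],.15)
p=[.50,-.24,.38];manip.move_pose(p,best(p,BA));manip.dwell(.2)
c=shot('wrist');cv2.imwrite('pics/w7.png',c['image']);w=cloud(c)
for bx_,by in((-.06,-.1),(-.06,.1),(0,-.06),(0,.06),(.06,-.1),(.06,.1)):
    q=bx(bx_,by);m=np.hypot(w[...,0]-q[0],w[...,1]-q[1])<.008;print(bx_,by,np.nanmedian(w[m][:,2]))
print(manip.state()['clock'])
```

```text
1.72 [-0.6  0.8 -1. ]
1.64 [ 0.7 -1.9  0. ]
1.56 [ 0.4 -0.   0. ]
1.48 [ 0.8 -0.2  0.3]
1.4 [ 0.3  0.3 -0.3]
1.32 [-0.1 -0.2 -0.2]
1.24 [-0.3  0.1 -0.1]
1.16 [ 0.3 -0.5  0.7]
1.08 [ 0.3  0.6 -0.3]
1.0 [-0.1  0.4  0.7]
0.92 [ 0.1  0.1 -0.5]
0.84 [-0.9 -0.2 -0.9]
0.76 [-0.8  0.3  0.2]
0.68 [-0.6  0.2  0.6]
0.6 [ 0.  -0.6 -0.1]
0.52 [ 1.1  0.2 -0.2]
0.44 [-0.6  0.4  0.4]
0.36 [-0.6  0.3 -0. ]
0.28 [-0.5 -0.3 -0.2]
0.2 [-0.1  0.   0.8]
0.12 [0.4 0.  0.5]
0.04 [-0.8 -0.7 -0.2]
0.0 [ 0.6 -0.5 -0.6]
press 0.0554 [-8.88028959  3.98892899 22.42972988]
-0.06 -0.1 0.056610319508384715
-0.06 0.1 0.05686040706916984
0 -0.06 0.05676370358660837
0 0.06 0.4583717899589424
0.06 -0.1 0.05692075432819979
0.06 0.1 0.05681705373835516
69.3833
```

View pics/w7.png

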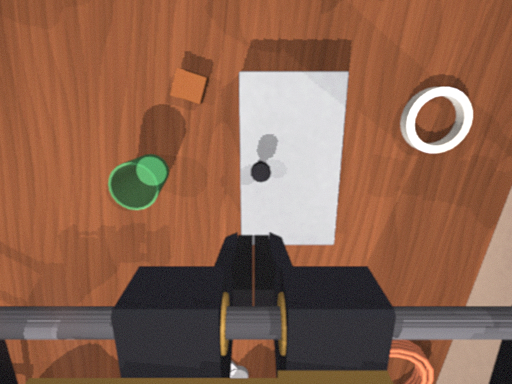

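The cover lies level at 57 mm across all the corners I sampled, so it is shut. The tape and tumbler are undisturbed and the arm is clear, so I'll hand in.

```bash
python3 -c "
from h import *
manip.dwell(.5);print(order.close_job())"
```

```text
the job is handed in; nothing more can be done
None
```

The job is handed in, though no verdict came back: I held the spring at both pointers and eased it home, moved the one worn brush to the scrap tray, laid both new brushes flat in the outer bays, and shut the cover, leaving the can, tape and tumbler untouched.

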